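# Sweep sausage slices off the prep board into its pull-out tray

## Robot

A 6-joint arm with a two-finger parallel gripper is mounted at the origin on a cart in front of the work surface, level with it; the furniture and walls round the work are solid. World frame = base frame: x ahead of the robot, y to its left, z up, the work surface at z = 0. Lengths are in m, angles in rad, forces in N, time in s.
With the tool pointing down it reaches from about 0.3 to 0.95 m from the base axis. Payload 3.1 kg.
Tool frame: the origin (TCP) lies on the centre line of the jaws, within the pads' length; the fingertips stand bot.tips_ahead ahead of it and the grasp point (between the pads) lies 3 mm ahead of it (bot.tips_ahead is the distance from the TCP to the fingertips, in m); z points along the fingers, y is the line along which they close (so a half turn about z gives the same grasp; the last joint's range is limited). The gripper opens to 85 mm and grips with 20 to 120 N. Pads are 22 mm wide; open, the fingers measure 114 mm over their backs; the gripper's body (76 mm by 85 mm) begins 54 mm behind the grasp point. The pads swing forward as they close: fully open they stand 13 mm farther back than shut.
Start: joints at [1.254, 0.308, 1.634, -0, 1.2, -0.07], TCP at [0.153, 0.606, 0.253] pointing down, gripper open.
Joint ranges: [-3.06, 3.06], [-0.79, 1.96], [0.05, 2.63], [-1.19, 4.34], [0.05, 2.64], [-2.94, 2.94]. Speed limits (rad/s): [2.79, 2.79, 3.14, 3.14, 3.14, 3.14].

## Interface

Orientations are given as a unit quaternion [w, x, y, z].
In Python, from rig import bot gives the robot as it stands.
- The arm moves only by the shell command python3 -m pendant 'ROWS' [FORCE]. ROWS is JSON, a list of rows, each a list of 3 entries, a list of its own where there are three numbers: the shift along the world's x, y, z normalised to -1 to 1, where 1 is 0.15 m, then the turn about the world's z normalised to -1 to 1, where 1 is 30 degrees, then the opening, from 0 (shut) to 1 (fully open). In form: [[[x, y, z], turn, hand], ...]. A call has 1 to 8 rows; each row is the pose to reach, as a shift and turn from the pose commanded when the call began; what a row does not reach only later rows make up. A row lasts 1/8 s, in which the tool goes at most 62.5 mm and 10.7 degrees, less where a joint would pass 70% of its speed; a pose out of reach is approached as far as the arm can. A call with a number of a shift or a turn outside -1 to 1 is refused whole. A call with a gripper value outside its range is refused whole. The fingers move at their own pace and stop on an object; FORCE is the grip in N (left out, the last holds). Time passes only in rows, so rows that repeat a pose let the fingers close. It gives the time, the measured TCP pose, the force, the opening and the grip force at its end, in the units of the state.
- bot.read_state(): the state, without advancing time (a new reading comes with each control period).
- bot.get_image(name): name is "side" or "top"; returns the picture (384x512x3 uint8, blue, green, red); there is no depth.
- bot.camera_info(name): a dict with "camera_matrix" (3x3 intrinsics, pixels), "R" (3x3) and "t" (3): a world point X has camera coordinates R X + t. Camera axes: x right, y down, z forward; pixel columns grow to the right and rows downward; lengths in m; the calibration is good to about 2 mm. A picture is of the moment at which its call begins. camera_info takes no time and is no camera call.
- bot.close_job(): hands the job in; it is judged then, once.
The state is a dict: "t": time; "joint_positions": joint angles; "joint_velocities": joint speeds; "effort": joint torques, N m; "position": TCP position; "tool_rot": TCP orientation; "wrist_force": force on the tool from outside, world axes, zero at the start; "wrist_torque": the same for the moment, N m; "opening": opening from 0.0 (shut) to 1.0 (fully open); "grasp_force": force on a finger pad.
Only numpy, scipy, OpenCV 4.12 (cv2) and the standard library are available. Lean on these libraries where they do the work, as an engineer would, in place of code of your own. Each camera call takes 0.05 s, during which the arm holds its last target. There are 200 camera calls.

## Task

Hook the catch tray under the cutting board by its handle and draw it out as far as it goes, sweep all four sausage slices with your fingers along the board and over its open edge into the tray, then push the tray fully home. Do not pick any slice up, and leave the uncut end of the sausage and everything else on the worktop where they are.

Things in the scene. Friction and masses are not known exactly. Their poses are not given: they have to be found in the camera images.
- prep_board: Fixed cutting board station, white slab in a pale wooden frame 200 (x) x 300 (y) mm. Origin: centre of its footprint at worktop level; +y points to the drop edge and pull-out tray. Flat cutting surface 72 mm up, x -90 to 90, y -140 to 150 mm. Both long sides and the -y end have a wooden lip 9 mm above the surface, 10 mm thick; the +y end is open.
- drop_edge (a point): Middle of the open edge of the cutting surface, at board x 0, y +150, z 72 mm; axes as the board's. Slices swept past it along +y fall into the drawn-out tray.
- catch_tray (a joint): Steel tray that slides out under the slab along the board's +y, in m: 0 = fully home, 0.10 = at its outer stop. Friction about 2.5 N; it stays where it is left. At the stop its open part past the drop edge is 154 (x) x 100 (y) mm, floor 61 mm, walls' tops 28 mm and front plate's top 19 mm below the cutting surface.
- tray_handle (a point): Middle of the outer bar of the tray's U-shaped handle (moves with the tray): dark round bar 10 mm thick, along the board's x, straight for 96 mm, 34 mm above the worktop. The gap between bar and front plate is 48 mm (y) x 100 mm (x), open from above. Tray home: bar's middle at board x 0, y 211 mm.
- tray_floor (a point): Centre of the tray's inner floor, 11 mm above the worktop (moves with the tray, axes as the board's). Inner size 154 (x) x 195 (y) x 33 mm deep; tray home: at board x 0, y 50 mm.
- sausage_end: Uncut end of the red-brown sausage, 85 long (its x) x 30 mm thick, lying loose near the board's -y end. Origin: centre of its underside. It stays where it is.
- slice_0_center (a point): Centre of one of the four loose round sausage slices lying flat on the board: 30 mm across, 12 mm thick, 14 g, dark skin, pink face. Its own z is the disc's axis.
- slice_1_center (a point): Centre of one of the four loose round sausage slices lying flat on the board: 30 mm across, 12 mm thick, 14 g, dark skin, pink face. Its own z is the disc's axis.
- slice_2_center (a point): Centre of one of the four loose round sausage slices lying flat on the board: 30 mm across, 12 mm thick, 14 g, dark skin, pink face. Its own z is the disc's axis.
- slice_3_center (a point): Centre of one of the four loose round sausage slices lying flat on the board: 30 mm across, 12 mm thick, 14 g, dark skin, pink face. Its own z is the disc's axis.
- scraper: Bystander, leave alone: bench scraper lying flat, white handle, 75 x 109 x 20 mm, at the near right. Origin: centre of its underside.
- egg_dish: Bystander, leave alone: shallow steel dish, 138 mm across, 17 mm high, far left on the worktop. Origin: centre of its underside.
- braised_egg_a: Bystander, leave alone: brown egg, about 43 x 54 mm, lying in the steel dish, far left. Origin: centre of its underside.
- small_bowl: Bystander, leave alone: steel bowl, 134 mm across, 60 mm high, at the right. Origin: centre of its underside.
- chilli_jar: Bystander, leave alone: jar with a red cap, 58 mm across, 86 mm high, at the far left. Origin: centre of its underside.
- kitchen_timer: Bystander, leave alone: white and red wind-up timer, 65 mm across, 46 mm high, at the far right. Origin: centre of its underside.
- glass_pane (a point): Fixed obstacles, keep the arm off them. This point: foot of the upright clear glass pane behind the board, facing the robot (world x 738 mm, y -220 to 490, up to z 504 mm), with a roof over what lies beyond it. Also, between robot and worktop, a wooden rail (world x 265 to 305, y -700 to 240, top at z 513 mm): the arm reaches over it.

How it is judged:
On the way, in this order (a step that is already met when the one before it is completed fails the run):
1. the tray is drawn out (at least 88 of 100 mm) (value of joint catch_tray above 0.088 m), for 0.1 s.
2. all four slices lie in the tray (x of slice_0_center in the frame of tray_floor between -0.078 and 0.078 m and y of slice_0_center in the frame of tray_floor between -0.099 and 0.099 m and z of slice_0_center in the frame of tray_floor between -0.005 and 0.036 m and x of slice_1_center in the frame of tray_floor between -0.078 and 0.078 m and y of slice_1_center in the frame of tray_floor between -0.099 and 0.099 m and z of slice_1_center in the frame of tray_floor between -0.005 and 0.036 m and x of slice_2_center in the frame of tray_floor between -0.078 and 0.078 m and y of slice_2_center in the frame of tray_floor between -0.099 and 0.099 m and z of slice_2_center in the frame of tray_floor between -0.005 and 0.036 m and x of slice_3_center in the frame of tray_floor between -0.078 and 0.078 m and y of slice_3_center in the frame of tray_floor between -0.099 and 0.099 m and z of slice_3_center in the frame of tray_floor between -0.005 and 0.036 m), for 0.2 s.
At the end, for the whole second after the job is handed in: All four slices lie at rest inside the tray (centre within its walls and less than 36 mm above its floor), the tray is home to within 5 mm, and the uncut sausage end has moved less than 20 mm (all of step 2 and value of joint catch_tray below 0.005 m and distance of sausage_end from where it was at the start of the episode below 0.02 m and linear speed of each of slice_0, slice_1, slice_2, slice_3 below 0.02 m/s); the robot touches nothing.
It fails at once if a slice is picked up: its centre rises more than 26 mm above the cutting surface (z of any of slice_0_center, slice_1_center, slice_2_center, slice_3_center in the frame of prep_board above 0.098 m).
It fails at once if the uncut sausage end is moved more than 20 mm (distance of sausage_end from where it was at the start of the episode above 0.02 m).
It fails at once if a bystander is moved more than 20 mm (distance of any of scraper, egg_dish, braised_egg_a, small_bowl, chilli_jar, kitchen_timer from where it was at the start of the episode above 0.02 m).
It also fails if it takes over 64 s, if anything falls off the work surface, if the arm or the gripper's body presses on something with over 40 N, if the wrist force passes 120 N, or if a joint passes its speed limit or range.

## Working session

There is one attempt and no reset: what is moved stays moved. The work goes in short steps, Python scripts to look and compute and a shell command to move; the robot and the scene stay as the last step left them, time stands still between calls to the robot, and variables do not carry over. Pictures are saved under pics/ and viewed, at most 10 in all, crops included, and the job is handed in when it is done.

```bash
mkdir -p pics; ls; python3 - <<'E'
from rig import bot
import cv2
for n in("side","top"):
    cv2.imwrite(f"pics/{n}0.png",bot.get_image(n)); i=bot.camera_info(n); print(n,i)
s=bot.read_state();print(s,bot.tips_ahead)
E
```

```text
pics
side {'camera_matrix': array([[389.9459048 ,   0.        , 250.19708182],
       [  0.        , 389.9459048 , 193.58558102],
       [  0.        ,   0.        ,   1.        ]]), 'R': array([[-0.9066579 , -0.42144879,  0.01877165],
       [-0.27164485,  0.54918498, -0.79031951],
       [ 0.3227701 , -0.72164865, -0.61240729]]), 't': array([0.49229748, 0.2221572 , 1.05778688])}
top {'camera_matrix': array([[426.10659815,   0.        , 250.38262083],
       [  0.        , 426.10659815, 188.18949687],
       [  0.        ,   0.        ,   1.        ]]), 'R': array([[ 0.02895241, -0.99957693,  0.00277981],
       [-0.99823722, -0.02905752, -0.05175042],
       [ 0.0518093 , -0.00127661, -0.99865618]]), 't': array([-0.02584677,  0.54903806,  1.34949061])}
{'t': 0.1, 'joint_positions': array([ 1.25432259e+00,  3.08943653e-01,  1.63503777e+00, -2.70770997e-05,
        1.19970616e+00, -6.97395392e-02]), 'joint_velocities': array([-1.03695201e-03, -1.62177330e-03, -3.05000125e-03, -4.74550642e-04,
        6.46727061e-04,  2.88046479e-05]), 'effort': array([-2.93628982e-04, -4.16409302e+01, -2.77646005e+01, -9.14829479e-05,
        4.01922560e-03,  1.00616586e-05]), 'position': array([0.15249089, 0.60539859, 0.25215609]), 'tool_rot': array([-1.88639727e-04,  1.23049453e-01,  9.92399987e-01, -1.03041340e-03]), 'wrist_force': array([-0.81753339,  0.53316545,  0.23368254]), 'wrist_torque': array([-0.01434073, -0.02430375,  0.01872911]), 'grasp_force': 0.0, 'opening': 1.0014552435453297} 0.022
```

View pics/top0.png

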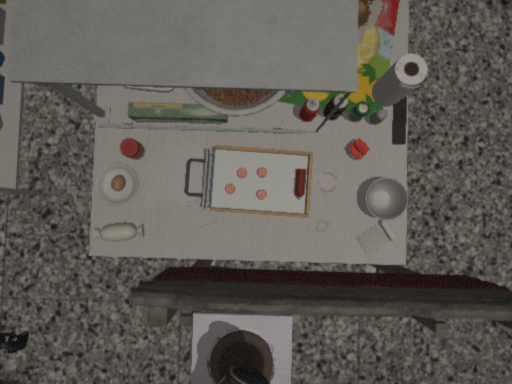

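View pics/side0.png

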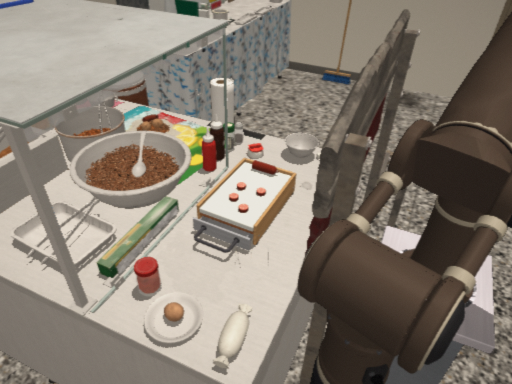

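The top view shows the board at about (262,181), with the handle at (195,177) on its left (world +y). The slices are at (241,173), (262,172), (230,188) and (261,194), and the sausage end is at (300,182). I'll measure these next.

```bash
cat > h.py <<'E'
import cv2, numpy as np
from rig import bot
def ray(n,uv,z):
    i=bot.camera_info(n);R,t=i["R"],i["t"]
    C=-R.T@t; d=R.T@np.linalg.inv(i["camera_matrix"])@np.array([uv[0],uv[1],1.]);
    return C+d*(z-C[2])/d[2]
def blobs(m,a=6):
    n,l,s,c=cv2.connectedComponentsWithStats(m.astype(np.uint8)); return [(c[k],s[k]) for k in range(1,n) if s[k][4]>=a]
E
python3 - <<'E'
from h import *
im=cv2.imread("pics/top0.png"); hsv=cv2.cvtColor(im,cv2.COLOR_BGR2HSV)
H,S,V=[hsv[...,k].astype(int) for k in range(3)]
roi=np.zeros(H.shape,bool); roi[135:230,170:330]=1
for c,s in blobs(((H<12)|(H>168))&(S>70)&roi): print("red",c.round(1),s, ray("top",c,.084).round(4))
wood=((H>8)&(H<25)&(S>60)&roi&(V>90)).astype(np.uint8)
pts=np.argwhere(wood)[:,::-1].astype(np.float32)
r=cv2.minAreaRect(pts);print(r)
for p in cv2.boxPoints(r): print("woodcorner",p,ray("top",p,.081).round(4))
white=((S<40)&(V>185)&roi)
dark=((V<75)&roi); dark[:,215:]=0
for c,s in blobs(dark): print("dark",c.round(1),s,ray("top",c,.034).round(4))
cv2.imwrite("pics/crop1.png",cv2.resize(im[130:235,165:345],None,fx=4.4,fy=4.4,interpolation=cv2.INTER_CUBIC))
E
```

```text
red [241.5 172.7] [237 169  10   9  68] [0.5922 0.0187 0.084 ]
red [261.5 171.8] [257 168  10   9  70] [ 0.5968 -0.0422  0.084 ]
red [299.8 182. ] [295 169  11  29 248] [ 0.5691 -0.1596  0.084 ]
red [229.6 188.2] [225 184  10   9  69] [0.544  0.0534 0.084 ]
red [261. 194.] [257 190   9   9  69] [ 0.5292 -0.0425  0.084 ]
((261.5380554199219, 180.9669952392578), (97.82219696044922, 65.11980438232422), 4.085616588592529)
woodcorner [210.43146 209.95938] [0.4764 0.1095 0.081 ]
woodcorner [215.07104 145.00507] [0.6752 0.102  0.081 ]
woodcorner [312.64465 151.97461] [ 0.6625 -0.1969  0.081 ]
woodcorner [308.00507 216.92892] [ 0.4639 -0.1871  0.081 ]
dark [207.5 165.5] [207 154   3  25  28] [0.6164 0.1276 0.034 ]
dark [191.3 177.5] [185 159  20  38 175] [0.5768 0.1775 0.034 ]
```

View pics/crop1.png

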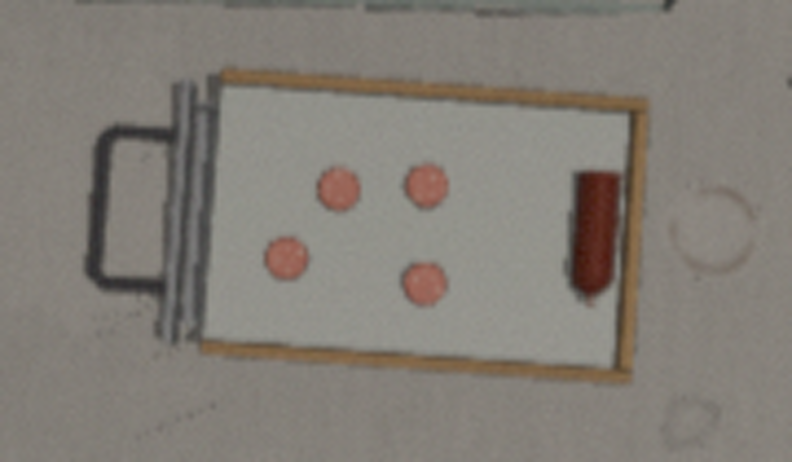

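```bash
python3 -m pendant '[[[0.2,0,0.4],-0.3,0],[[0.4,0,0.8],-0.6,0],[[0.7,0,1],-0.87,0],[[1,0,1],-0.87,0],[[1,0,1],-0.87,0]]'; python3 -c "
from rig import bot
s=bot.read_state();print(s['joint_positions'],s['position'],bot.tips_ahead)"; python3 -m pendant '[[[0.3,0,0],-0.3,0],[[0.6,-0.1,0],-0.6,0],[[1,-0.3,0],-0.87,0],[[1,-0.7,0],-0.87,0],[[1,-0.7,0],-0.87,0]]'; python3 -c "
from rig import bot
s=bot.read_state();print(s['joint_positions'],s['position'],bot.tips_ahead)"
```

```text
t: 0.72
position: [0.3059, 0.6053, 0.4027]
tool_rot: [0.0, 0.346, 0.938, -0.0]
wrist_force: [-0.3, 0.4, 0.0]
opening: 0.001
grasp_force: 0.0
[ 1.03908772e+00  3.25778091e-01  1.31423202e+00 -9.60754896e-04
  1.50171518e+00  1.74837031e-01] [0.30592576 0.60533162 0.40273408] 0.022
t: 1.35
position: [0.4521, 0.4969, 0.3999]
tool_rot: [-0.001, 0.549, 0.836, -0.004]
wrist_force: [-0.7, 0.9, 0.0]
opening: -0.004
grasp_force: 0.0
[ 7.67972294e-01  3.18021626e-01  1.32977970e+00 -4.19310217e-04
  1.50207362e+00  3.58871325e-01] [0.45205068 0.49686621 0.39985611] 0.022
```

```bash
python3 -m pendant '[[[0.2,-0.4,0],-0.3,0],[[0.5,-0.7,0],-0.6,0],[[0.85,-1,0],-0.86,0],[[0.85,-1,0],-0.86,0]]'; python3 -m pendant '[[[0,-0.4,0],0,0],[[0,-0.7,0],0,0],[[0,-1,0],0,0],[[0,-1,-0.4],0,0],[[0,-1,-0.4],0,0]]'; python3 -c "
from h import *
s=bot.read_state();print(s['joint_positions'],s['position'])
cv2.imwrite('pics/side1.png',bot.get_image('side'))"
```

```text
t: 1.85
position: [0.5818, 0.3494, 0.4028]
tool_rot: [0.0, 0.721, 0.693, -0.0]
wrist_force: [-0.1, 0.6, 0.1]
opening: -0.0
grasp_force: 0.0
t: 2.48
position: [0.5755, 0.2013, 0.3369]
tool_rot: [-0.004, 0.72, 0.694, -0.006]
wrist_force: [0.4, 0.2, -0.1]
opening: 0.0
grasp_force: 0.0
[2.64529026e-01 2.23601335e-01 1.57020048e+00 1.29017192e-03
 1.36169114e+00 2.99997282e-01] [0.57547593 0.20133693 0.33689915]
```

View pics/side1.png

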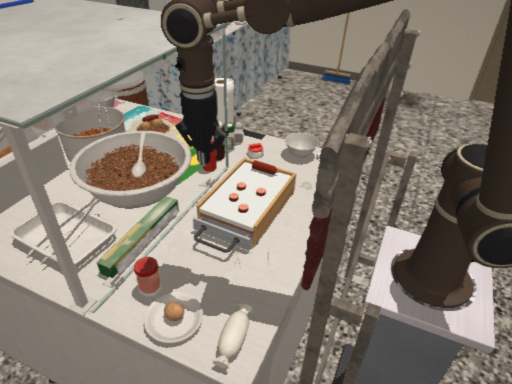

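The arm clears the rail well. The gripper is at about (205,150), past and above the handle at (215,240). Next I descend into the handle gap.

```bash
python3 -m pendant '[[[0,-0.27,0],0,0],[[0,-0.27,0],0,0],[[0,-0.27,-0.35],0,0],[[0,-0.27,-0.7],0,0],[[0,-0.27,-1],0,0],[[0,-0.27,-1],0,0]]'; python3 -m pendant '[[[0,0,-0.2],0,0],[[0,0,-0.4],0,0],[[0,0,-0.6],0,0],[[0,0,-0.8],0,0],[[0,0,-1],0,0],[[0,0,-1],0,0]]'; python3 -c "
from h import *
s=bot.read_state();print(s['position'],s['wrist_force'])
cv2.imwrite('pics/side2.png',bot.get_image('side')[150:330,130:350].repeat(3,0).repeat(3,1))"
```

```text
t: 3.28
position: [0.5782, 0.1619, 0.1908]
tool_rot: [-0.002, 0.72, 0.694, -0.003]
wrist_force: [0.0, 0.9, -0.2]
opening: 0.005
grasp_force: 0.0
t: 4.03
position: [0.5811, 0.1617, 0.0441]
tool_rot: [-0.0, 0.72, 0.694, 0.0]
wrist_force: [0.4, -0.3, -0.0]
opening: 0.001
grasp_force: 0.0
[0.58110926 0.16166459 0.04414064] [ 0.41571896 -0.3450918  -0.02440323]
```

View pics/side2.png

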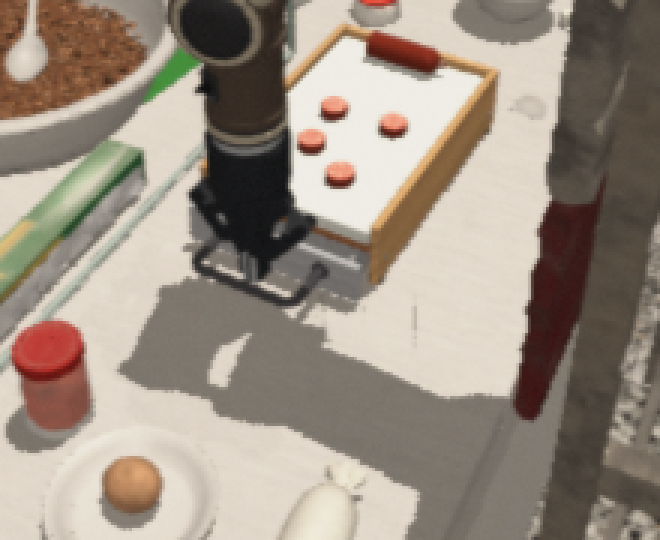

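The fingers are down inside the U at crop (250,262). Now I pull.

```bash
python3 -m pendant '[[[0,0.05,-0.03],0,0],[[0,0.13,-0.03],0,0],[[0.01,0.22,-0.03],0,0],[[0.01,0.31,-0.03],0,0],[[0.02,0.4,-0.03],0,0],[[0.02,0.48,-0.03],0,0],[[0.02,0.55,-0.03],0,0],[[0.025,0.59,-0.03],0,0]]';python3 -m pendant '[[[0,0.02,0],0,0],[[0,0.04,0],0,0],[[0,0.06,0],0,0],[[0,0.06,0],0,0]]'
```

```text
t: 5.08
position: [0.5835, 0.2494, 0.0385]
tool_rot: [0.0, 0.72, 0.694, -0.001]
wrist_force: [1.0, -13.7, 4.1]
opening: -0.003
grasp_force: 7.7
t: 5.58
position: [0.5836, 0.2498, 0.0386]
tool_rot: [0.004, 0.719, 0.695, -0.006]
wrist_force: [0.7, -25.4, 8.5]
opening: 0.001
grasp_force: 12.4
```

The tray is at its stop: it stalled at 25 N, and the bar is at about board y 310 mm. Now I back off and rise.

```bash
python3 -m pendant '[[[0,-0.08,0],0,0],[[0,-0.15,0],0,0],[[0,-0.15,0],0,0],[[0,-0.15,0.3],0,0],[[0,-0.15,0.6],0,0],[[0,-0.15,0.85],0,0],[[0,-0.15,0.85],0,0.2]]';python3 -m pendant '[[[-0.1,-0.35,0],0,0.2],[[-0.2,-0.7,0],0,0.2],[[-0.28,-1,0],0,0.2],[[-0.28,-1,0],0,0.2],[[-0.28,-1,0],0,0.2],[[-0.28,-1,0],0,0.2]]'; python3 -c "
from h import *
s=bot.read_state();print(s['position'],s['wrist_force'],s['opening'],bot.tips_ahead)
im=bot.get_image('side');cv2.imwrite('pics/side3.png',im[100:300,130:350].repeat(3,0).repeat(3,1))"
```

```text
t: 6.45
position: [0.5866, 0.2377, 0.1707]
tool_rot: [0.002, 0.72, 0.694, 0.004]
wrist_force: [-0.4, 0.0, 0.7]
opening: 0.193
grasp_force: 0.0
t: 7.2
position: [0.5421, 0.0868, 0.1659]
tool_rot: [-0.0, 0.72, 0.694, 0.0]
wrist_force: [0.2, 0.5, 0.2]
opening: 0.198
grasp_force: 0.0
[0.54210927 0.08681118 0.16585499] [0.16822857 0.46654678 0.17728379] 0.19805528075022047 0.022
```

View pics/side3.png

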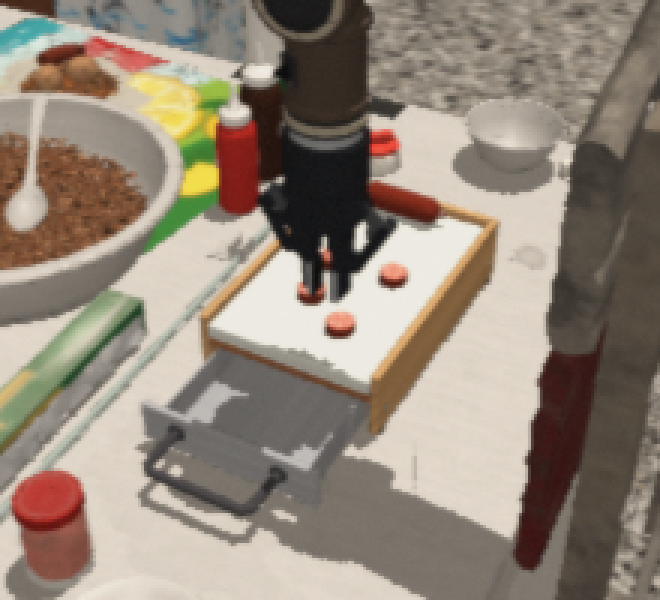

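The tray is fully out, with its floor visible at crop (270,410), and the slices are undisturbed. Now I sweep slice 3, the front slice of the near lane.

```bash
python3 -m pendant '[[[0,-0.25,0],0,0.2],[[0,-0.45,0],0,0.2],[[0,-0.45,0],0,0.2],[[0,-0.45,-0.15],0,0.2],[[0,-0.45,-0.3],0,0.2],[[0,-0.45,-0.4],0,0.2],[[0,-0.45,-0.46],0,0.2],[[0,-0.45,-0.46],0,0.2]]';python3 -m pendant '[[[0,0.05,0],0,0.2],[[0,0.11,0],0,0.2],[[0.01,0.17,0],0,0.2],[[0.01,0.23,0],0,0.2],[[0.01,0.29,0],0,0.2],[[0.02,0.35,0],0,0.2],[[0.02,0.41,0],0,0.2],[[0.02,0.47,0],0,0.2]]';python3 -m pendant '[[[0,0.05,0],0,0.2],[[0,0.1,0],0,0.2],[[0.01,0.15,0],0,0.2],[[0.01,0.18,0],0,0.2],[[0.01,0.18,0],0,0.2],[[0.01,0.18,0.2],0,0.2],[[0.01,0.18,0.45],0,0.2],[[0.01,0.18,0.45],0,0.2]]'; python3 -c "
from h import *
s=bot.read_state();print(s['position'])
im=bot.get_image('side');cv2.imwrite('pics/side4.png',im[100:300,130:350].repeat(3,0).repeat(3,1))"
```

```text
t: 8.25
position: [0.5416, 0.0185, 0.0967]
tool_rot: [-0.0, 0.72, 0.694, -0.0]
wrist_force: [-0.9, 0.7, -0.3]
opening: 0.201
grasp_force: 0.0
t: 9.25
position: [0.5449, 0.0892, 0.0972]
tool_rot: [-0.0, 0.72, 0.694, -0.0]
wrist_force: [0.3, -0.6, -0.3]
opening: 0.199
grasp_force: 0.0
t: 10.25
position: [0.5494, 0.1157, 0.1684]
tool_rot: [0.002, 0.72, 0.694, 0.003]
wrist_force: [-0.8, -0.1, 0.1]
opening: 0.198
grasp_force: 0.0
[0.54937735 0.11568489 0.16838401]
```

View pics/side4.png

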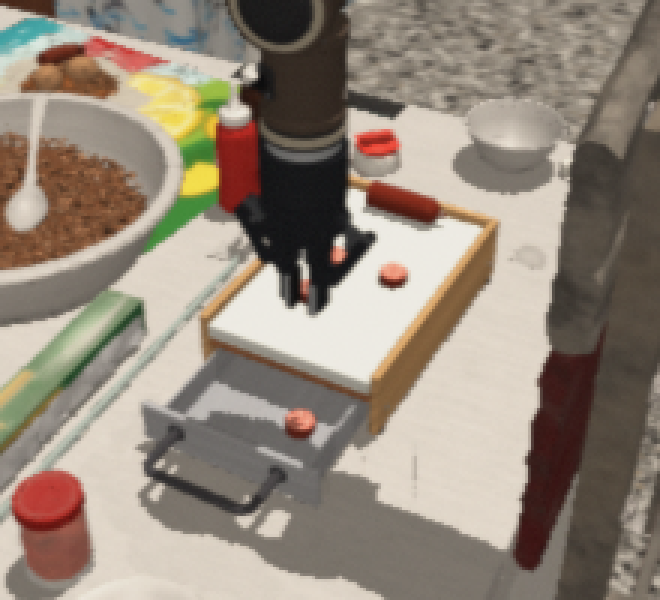

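Slice 3 is in the tray at crop (300,422). Next is slice 4, the rear one in the near lane.

```bash
python3 -m pendant '[[[-0.05,-0.35,0],0,0.2],[[-0.1,-0.7,0],0,0.2],[[-0.14,-1,0],0,0.2],[[-0.14,-1,0],0,0.2]]';python3 -m pendant '[[[0,-0.28,0],0,0.2],[[0,-0.28,0],0,0.2],[[0,-0.28,-0.15],0,0.2],[[0,-0.28,-0.3],0,0.2],[[0,-0.28,-0.4],0,0.2],[[0,-0.28,-0.47],0,0.2],[[0,-0.28,-0.47],0,0.2]]';python3 -m pendant '[[[0,0.05,0],0,0.2],[[0,0.11,0],0,0.2],[[0.01,0.17,0],0,0.2],[[0.01,0.23,0],0,0.2],[[0.01,0.29,0],0,0.2],[[0.02,0.35,0],0,0.2],[[0.02,0.41,0],0,0.2],[[0.02,0.47,0],0,0.2]]';python3 -m pendant '[[[0,0.06,0],0,0.2],[[0,0.12,0],0,0.2],[[0.01,0.18,0],0,0.2],[[0.01,0.24,0],0,0.2],[[0.01,0.3,0],0,0.2],[[0.02,0.36,0],0,0.2],[[0.02,0.42,0],0,0.2],[[0.02,0.48,0],0,0.2]]';python3 -m pendant '[[[0,0.06,0],0,0.2],[[0,0.12,0],0,0.2],[[0.01,0.18,0],0,0.2],[[0.01,0.24,0],0,0.2],[[0.01,0.31,0],0,0.2],[[0.01,0.31,0.2],0,0.2],[[0.01,0.31,0.45],0,0.2],[[0.01,0.31,0.45],0,0.2]]'; python3 -c "
from h import *
s=bot.read_state();print(s['position'])
for n in ('side','top'):
  im=bot.get_image(n);cv2.imwrite(f'pics/{n}5.png',im)
  hsv=cv2.cvtColor(im,cv2.COLOR_BGR2HSV);m=((hsv[...,0]<12)|(hsv[...,0]>168))&(hsv[...,1]>70)&(hsv[...,2]>60)
  for c,st in blobs(m,15):
    z=.084
    p=ray(n,c,z)
    if .4<p[0]<.7 and -.25<p[1]<.35: print(n,c.round(1),st[4],p.round(3),ray(n,c,.02).round(3))
"
```

```text
t: 10.8
position: [0.5237, -0.037, 0.1631]
tool_rot: [-0.001, 0.722, 0.692, -0.001]
wrist_force: [-0.2, 0.9, -0.1]
opening: 0.207
grasp_force: 0.0
t: 11.68
position: [0.5261, -0.0759, 0.0946]
tool_rot: [0.0, 0.72, 0.694, 0.0]
wrist_force: [0.8, 0.0, 0.3]
opening: 0.198
grasp_force: 0.0
t: 12.68
position: [0.5285, -0.0054, 0.0943]
tool_rot: [0.0, 0.72, 0.694, 0.0]
wrist_force: [0.9, -2.0, 1.1]
opening: 0.204
grasp_force: 0.5
t: 13.68
position: [0.5315, 0.0666, 0.0943]
tool_rot: [0.0, 0.72, 0.694, -0.0]
wrist_force: [-0.5, -0.7, 0.8]
opening: 0.2
grasp_force: 0.8
t: 14.68
position: [0.5354, 0.1138, 0.1648]
tool_rot: [0.002, 0.72, 0.694, 0.003]
wrist_force: [0.6, 0.2, 0.1]
opening: 0.202
grasp_force: 0.0
[0.53544035 0.11375219 0.1648296 ]
side [263.6 166.9] 224 [ 0.571 -0.164  0.084] [ 0.607 -0.253  0.02 ]
side [236.3 196.2] 22 [0.582 0.019 0.084] [ 0.619 -0.054  0.02 ]
side [226.7 223.5] 15 [0.552 0.14  0.084] [0.585 0.078 0.02 ]
side [238.5 227.9] 17 [0.514 0.142 0.084] [0.544 0.08  0.02 ]
side [243.5 235. ] 57 [0.49  0.161 0.084] [0.518 0.101 0.02 ]
side [229.5 240.7] 89 [0.513 0.197 0.084] [0.544 0.14  0.02 ]
top [241.5 172.6] 68 [0.593 0.019 0.084] [0.598 0.02  0.02 ]
top [261.5 171.8] 68 [ 0.597 -0.042  0.084] [ 0.603 -0.044  0.02 ]
top [299.9 182. ] 245 [ 0.569 -0.16   0.084] [ 0.574 -0.167  0.02 ]
```

```bash
python3 -c "
import cv2
im=cv2.imread('pics/side5.png');cv2.imwrite('pics/side5c.png',cv2.resize(im[170:270,170:280],None,fx=6,fy=6,interpolation=cv2.INTER_CUBIC))"
```

```text
(no output)
```

View pics/side5c.png

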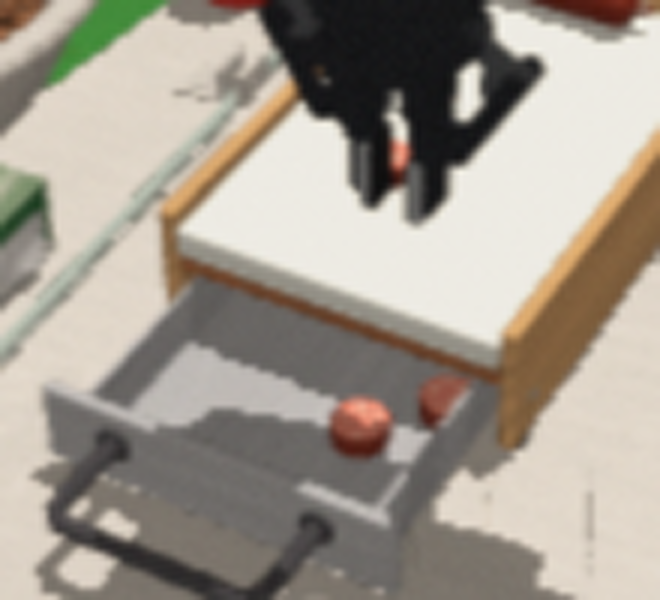

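Both swept slices lie flat in the tray, at crop (360,425) and (440,400). Next is the front slice of the far lane.

```bash
python3 -m pendant '[[[0.15,-0.35,0],0,0.2],[[0.3,-0.65,0],0,0.2],[[0.37,-0.83,0],0,0.2],[[0.37,-0.83,0],0,0.2],[[0.37,-0.83,-0.15],0,0.2],[[0.37,-0.83,-0.3],0,0.2],[[0.37,-0.83,-0.46],0,0.2],[[0.37,-0.83,-0.46],0,0.2]]';python3 -m pendant '[[[0,0.05,0],0,0.2],[[0,0.11,0],0,0.2],[[0.01,0.17,0],0,0.2],[[0.01,0.23,0],0,0.2],[[0.01,0.29,0],0,0.2],[[0.02,0.35,0],0,0.2],[[0.02,0.41,0],0,0.2],[[0.02,0.47,0],0,0.2]]';python3 -m pendant '[[[0,0.06,0],0,0.2],[[0,0.12,0],0,0.2],[[0.01,0.18,0],0,0.2],[[0.01,0.24,0],0,0.2],[[0.01,0.3,0],0,0.2],[[0.01,0.36,0],0,0.2],[[0.01,0.36,0.3],0,0.2],[[0.01,0.36,0.46],0,0.2]]'; python3 -c "
from h import *
s=bot.read_state();print(s['position'])
for n in ('side','top'):
  im=bot.get_image(n);cv2.imwrite(f'pics/{n}6.png',im)
  hsv=cv2.cvtColor(im,cv2.COLOR_BGR2HSV);m=((hsv[...,0]<12)|(hsv[...,0]>168))&(hsv[...,1]>70)&(hsv[...,2]>60)
  for c,st in blobs(m,15):
    p=ray(n,c,.084)
    if .4<p[0]<.7 and -.25<p[1]<.35: print(n,c.round(1),st[4],p.round(3),ray(n,c,.02).round(3))
"
```

```text
t: 15.78
position: [0.5892, -0.0106, 0.0943]
tool_rot: [0.0, 0.72, 0.694, 0.001]
wrist_force: [-2.0, -0.6, 9.6]
opening: 0.202
grasp_force: 5.4
t: 16.77
position: [0.5925, 0.0577, 0.0943]
tool_rot: [0.002, 0.719, 0.695, -0.0]
wrist_force: [-0.6, -7.0, 9.6]
opening: 0.199
grasp_force: 4.7
t: 17.77
position: [0.5921, 0.1141, 0.1622]
tool_rot: [-0.001, 0.72, 0.694, -0.0]
wrist_force: [0.9, 0.1, -0.3]
opening: 0.202
grasp_force: 0.0
[0.59205942 0.11410186 0.16220168]
side [263.8 167. ] 220 [ 0.571 -0.164  0.084] [ 0.606 -0.253  0.02 ]
side [240.8 185.7] 59 [ 0.594 -0.035  0.084] [ 0.631 -0.113  0.02 ]
side [209.9 217.3] 27 [0.606 0.138 0.084] [0.645 0.076 0.02 ]
side [243.7 234.4] 66 [0.49  0.159 0.084] [0.519 0.098 0.02 ]
side [214.4 236. ] 85 [0.558 0.199 0.084] [0.592 0.142 0.02 ]
side [229.6 240.6] 88 [0.513 0.196 0.084] [0.544 0.139 0.02 ]
top [261.4 171.8] 69 [ 0.597 -0.042  0.084] [ 0.603 -0.044  0.02 ]
top [299.9 182. ] 250 [ 0.569 -0.16   0.084] [ 0.574 -0.167  0.02 ]
top [204.8 190.2] 24 [0.536 0.128 0.084] [0.538 0.135 0.02 ]
```

Three slices are in the tray. Now the last one, a little higher because the fingertips brushed the board.

```bash
python3 -m pendant '[[[0,-0.35,0],0,0.2],[[0.01,-0.7,0],0,0.2],[[0.02,-1,0],0,0.2],[[0.02,-1,0],0,0.2]]';python3 -m pendant '[[[0,-0.27,0],0,0.2],[[0,-0.27,0],0,0.2],[[0,-0.27,-0.15],0,0.2],[[0,-0.27,-0.3],0,0.2],[[0,-0.27,-0.42],0,0.2],[[0,-0.27,-0.42],0,0.2]]';python3 -m pendant '[[[0,0.05,0],0,0.2],[[0,0.11,0],0,0.2],[[0.01,0.17,0],0,0.2],[[0.01,0.23,0],0,0.2],[[0.01,0.29,0],0,0.2],[[0.02,0.35,0],0,0.2],[[0.02,0.41,0],0,0.2],[[0.02,0.47,0],0,0.2]]';python3 -m pendant '[[[0,0.06,0],0,0.2],[[0,0.12,0],0,0.2],[[0.01,0.18,0],0,0.2],[[0.01,0.24,0],0,0.2],[[0.01,0.3,0],0,0.2],[[0.02,0.36,0],0,0.2],[[0.02,0.42,0],0,0.2],[[0.02,0.48,0],0,0.2]]';python3 -m pendant '[[[0,0.06,0],0,0.2],[[0,0.12,0],0,0.2],[[0.01,0.18,0],0,0.2],[[0.01,0.24,0],0,0.2],[[0.01,0.31,0],0,0.2],[[0.01,0.31,0.2],0,0.2],[[0.01,0.31,0.5],0,0.2],[[0.01,0.31,0.5],0,0.2]]'; python3 -c "
from h import *
s=bot.read_state();print(s['position'])
n='side'
im=bot.get_image(n);cv2.imwrite('pics/side7c.png',cv2.resize(im[160:270,160:310],None,fx=5,fy=5,interpolation=cv2.INTER_CUBIC))
hsv=cv2.cvtColor(im,cv2.COLOR_BGR2HSV);m=((hsv[...,0]<12)|(hsv[...,0]>168))&(hsv[...,1]>70)&(hsv[...,2]>60)
for c,st in blobs(m,15):
    p=ray(n,c,.084)
    if .4<p[0]<.7 and -.25<p[1]<.35: print(n,c.round(1),st[4],p.round(3),ray(n,c,.02).round(3))
"
```

```text
t: 18.38
position: [0.5942, -0.0394, 0.1593]
tool_rot: [-0.002, 0.722, 0.692, -0.001]
wrist_force: [-0.4, -0.2, -0.4]
opening: 0.202
grasp_force: 0.0
t: 19.12
position: [0.5944, -0.0764, 0.0966]
tool_rot: [-0.002, 0.72, 0.694, -0.001]
wrist_force: [0.4, -0.3, -0.3]
opening: 0.199
grasp_force: 0.0
t: 20.12
position: [0.599, -0.0069, 0.0988]
tool_rot: [-0.0, 0.72, 0.694, -0.0]
wrist_force: [0.2, -0.2, 1.1]
opening: 0.201
grasp_force: 0.2
t: 21.12
position: [0.6019, 0.0652, 0.0987]
tool_rot: [-0.0, 0.72, 0.694, -0.0]
wrist_force: [0.1, -0.0, -0.4]
opening: 0.202
grasp_force: 0.1
t: 22.12
position: [0.607, 0.1119, 0.1786]
tool_rot: [0.003, 0.72, 0.694, 0.004]
wrist_force: [0.5, -0.0, -0.6]
opening: 0.197
grasp_force: 0.0
[0.60697439 0.11194461 0.17862553]
side [263.8 167. ] 220 [ 0.571 -0.164  0.084] [ 0.606 -0.253  0.02 ]
side [210.9 217.7] 26 [0.603 0.138 0.084] [0.641 0.076 0.02 ]
side [211.3 233.2] 158 [0.571 0.193 0.084] [0.606 0.136 0.02 ]
side [235.9 226.9] 22 [0.522 0.142 0.084] [0.554 0.08  0.02 ]
side [243.3 235. ] 56 [0.49  0.162 0.084] [0.518 0.101 0.02 ]
side [229.6 240.6] 88 [0.513 0.196 0.084] [0.544 0.139 0.02 ]
```

View pics/side7c.png

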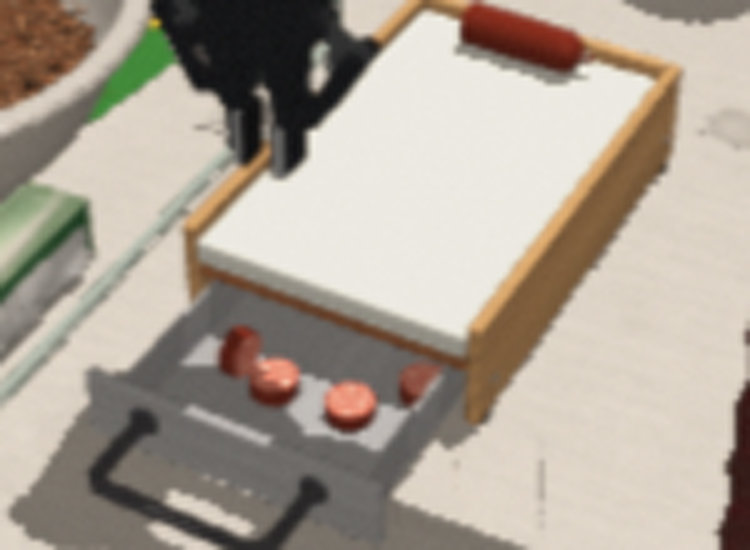

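All four slices are in the tray; one leans on edge at crop (240,352) but stays below the wall tops. Now I push the tray home against the outer side of the handle bar.

```bash
python3 -m pendant '[[[-0.05,0.35,0],0,0],[[-0.1,0.7,0],0,0],[[-0.15,1,0],0,0],[[-0.15,1,0],0,0]]';python3 -m pendant '[[[0,0.25,0],0,0],[[0,0.25,0],0,0],[[0,0.25,-0.25],0,0],[[0,0.25,-0.5],0,0],[[0,0.25,-0.75],0,0],[[0,0.25,-0.92],0,0],[[0,0.25,-0.92],0,0]]';python3 -m pendant '[[[0,-0.05,0],0,0],[[0,-0.1,0],0,0],[[0,-0.15,0],0,0],[[-0.01,-0.2,0],0,0],[[-0.01,-0.25,0],0,0],[[-0.01,-0.3,0],0,0],[[-0.01,-0.35,0],0,0],[[-0.01,-0.4,0],0,0]]'
```

```text
t: 22.68
position: [0.5789, 0.264, 0.1719]
tool_rot: [-0.001, 0.719, 0.695, -0.001]
wrist_force: [-0.7, -0.2, 0.6]
opening: -0.001
grasp_force: 0.0
t: 23.55
position: [0.5781, 0.2957, 0.0321]
tool_rot: [-0.001, 0.721, 0.693, -0.004]
wrist_force: [-0.1, -0.7, 0.4]
opening: -0.0
grasp_force: 0.0
t: 24.55
position: [0.5791, 0.2381, 0.0356]
tool_rot: [-0.0, 0.72, 0.694, -0.0]
wrist_force: [0.7, 2.5, 1.9]
opening: -0.003
grasp_force: 1.4
```

```bash
python3 -m pendant '[[[0,-0.05,0],0,0],[[0,-0.1,0],0,0],[[0,-0.15,0],0,0],[[-0.01,-0.2,0],0,0],[[-0.01,-0.25,0],0,0],[[-0.01,-0.29,0],0,0],[[-0.01,-0.32,0],0,0],[[-0.01,-0.34,0],0,0]]';python3 -m pendant '[[[0,-0.02,0],0,0],[[0,-0.04,0],0,0],[[0,-0.06,0],0,0],[[0,-0.07,0],0,0],[[0,-0.07,0],0,0]]'
```

```text
t: 25.55
position: [0.5772, 0.1872, 0.0354]
tool_rot: [-0.0, 0.72, 0.694, -0.001]
wrist_force: [-0.7, 2.4, -2.1]
opening: -0.0
grasp_force: 1.3
t: 26.18
position: [0.5774, 0.1807, 0.0356]
tool_rot: [-0.002, 0.721, 0.693, 0.002]
wrist_force: [-2.6, 12.9, -2.8]
opening: 0.0
grasp_force: 6.9
```

```bash
python3 -m pendant '[[[0,-0.02,0],0,0],[[0,-0.03,0],0,0],[[0,-0.03,0],0,0]]';python3 -m pendant '[[[0,0.1,0],0,0],[[0,0.25,0],0,0],[[0,0.25,0],0,0],[[0,0.25,0.3],0,0],[[0,0.25,0.6],0,0],[[0,0.25,0.9],0,0],[[0,0.25,0.9],0,0],[[0,0.25,0.9],0,0]]';python3 -m pendant '[[[0,0.3,0.2],0,0],[[0,0.6,0.4],0,0],[[0,0.9,0.5],0,0],[[0,0.9,0.5],0,0],[[0,0.9,0.5],0,0]]';python3 - <<'E'
from h import *
im=bot.get_image('top');cv2.imwrite('pics/top8.png',cv2.resize(im[120:240,150:330],None,fx=4,fy=4,interpolation=cv2.INTER_CUBIC))
hsv=cv2.cvtColor(im,cv2.COLOR_BGR2HSV)
d=(hsv[...,2]<75);r=np.zeros_like(d);r[155:200,170:215]=1
for c,s in blobs(d&r): print(c,s,ray('top',c,.034))
E
```

```text
t: 26.55
position: [0.5774, 0.1804, 0.0358]
tool_rot: [-0.004, 0.722, 0.692, 0.005]
wrist_force: [-4.0, 26.2, -4.4]
opening: -0.001
grasp_force: 13.0
t: 27.55
position: [0.5778, 0.2093, 0.1706]
tool_rot: [0.0, 0.72, 0.694, -0.0]
wrist_force: [-0.2, -0.1, -0.3]
opening: 0.003
grasp_force: 0.0
t: 28.18
position: [0.5768, 0.3439, 0.243]
tool_rot: [-0.0, 0.72, 0.694, -0.003]
wrist_force: [-0.3, -0.3, -0.2]
opening: 0.004
grasp_force: 0.0
[198.39263804 177.39263804] [192 159  21  39 163] [0.57787513 0.15518384 0.034     ]
```

View pics/top8.png

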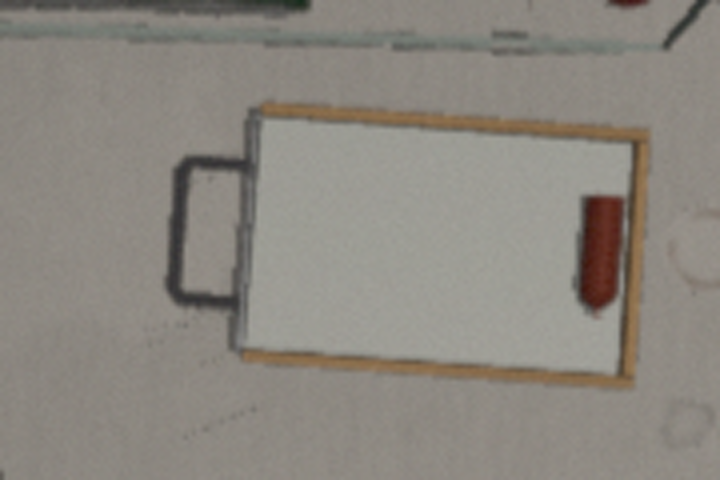

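The tray's front plate is flush with the board at crop x≈245, the board is clear, and the sausage end hasn't moved. I'm handing in.

```bash
python3 -c "
from rig import bot
print(bot.close_job())"
```

```text
the job is handed in; nothing more can be done
None
```

I drew the tray out to its stop, swept all four slices into it and pushed it home until it stalled; the last picture shows the board clear and the sausage end unmoved, and the job is handed in (no verdict was returned).

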